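# Hold the dry canister's bayonet lid at the half-turn vent position

## Task

Vent the drive canister on the desk: take the lid with the straight grip bar and two side pins, lower it into the canister's collar so that both pins drop through the two gaps and the lid sits flat, then turn it clockwise (seen from above) against the spring until it is half-way to the lock click, the bar pointing at the tick marks between the gaps and the lock dots. Never let it click into lock, leave the other things on the desk where they are, and finish while still gripping the lid and holding it at that half-way position.

Things in the scene. Friction and masses are not known exactly. Their poses are not given: they have to be found in the camera images.
- lid: Grey bayonet lid, 120 g, loose, upright on the desk. Origin: centre of underside, z up its axis. Plug radius 34 mm, z 0 to 18 mm (foot tapered to 31); flange radius 40 mm, z 18 to 24. Two round steel pins of radius 5 mm stick out along +x and -x at z 5.5 mm, to 46 mm from the axis. Same after half a turn.
- canister: Round aluminium canister, fixed, radius 51 mm, 90 mm high, foot radius 58. Origin: centre of underside, z up. Its white top collar (inner radius 36, 6 mm thick) has two open gaps, 20 degrees (14 mm) wide, at its +x and -x sides; either pin fits either gap. With the lid home, flange on collar, the lid's origin is at z 72 mm on this axis; it then turns clockwise only, 1.5 mm vertical play.
- vent_ring (a joint): Sprung ring inside the canister that the pins drop into and carry along: turn clockwise from above, rad. 0 = in line with the gaps, at rest; 0.6 half-way; 1.2 lock click (spring balls); 1.35 hard end. The pins have about 0.05 rad play in it, so it lags the lid. The spring resists with 0.05 N m at 0, 0.1 N m at half-way, and turns the lid back if let go.
- lid_bar (a point): Where to grip the lid: centre of its upright grip bar, 50 mm above the lid's underside, on its axis. The bar runs along the lid's x, in line with the pins: 72 mm long, 14 mm thick, from 24 to 60 mm above the underside. Grip across the thickness (lid's y).
- half_tick (a point): One of two short dark radial ticks on the collar's top, 46 mm from the axis, 90 mm up, 0.6 rad clockwise from the +x gap: half-way to lock. The other is opposite. The bar must point at them. Dark round dots 1.2 rad from the gaps mark the lock click.
- small_lid: Bystander: smaller grey lid, flange radius 31 mm, with a round knob of radius 13 mm, no bar and no pins, 40 mm high; it does not belong to this canister. Origin: centre of its underside.
- ssd_a: Bystander: flat grey solid state drive, 100 x 70 x 7 mm, origin at the centre of its underside.
- ssd_b: Bystander: another flat grey solid state drive, 100 x 70 x 7 mm, origin at the centre of its underside.
- caddy: Bystander: red plastic drive caddy, 125 x 105 x 26 mm, origin at the centre of its underside.
- heat_sink: Bystander: finned aluminium heat sink, 60 x 60 x 29 mm, origin at the centre of its underside.
- screwdriver: Bystander: black screwdriver, 160 mm long, lying on the desk along its x axis.
Not all that is in view belongs to the job. Leave any orange or pink look-alike of the lid alone.

How it is judged:
By the outcome, as a careful person would: the job done as asked, in the order asked, and still so for the second after the job is handed in, while the arm keeps its last pose, push and grip.
It also fails if it takes over 42 s, if anything falls off the work surface, if the arm or the gripper's body presses on something with over 40 N, if the wrist force passes 120 N, or if a joint passes its speed limit or range.

## Robot

A 6-joint arm with a two-finger parallel gripper is mounted at the origin on the work surface. World frame = base frame: x ahead of the robot, y to its left, z up, the work surface at z = 0. Lengths are in mm, angles in rad, forces in N, time in s.
With the tool pointing down it reaches from about 300 to 950 mm from the base axis. Payload 3.1 kg.
Tool frame: the origin (TCP) lies midway between the tips of the shut fingers; the grasp point (between the pads) lies 19 mm behind it; z points along the fingers, y is the line along which they close (so a half turn about z gives the same grasp; the last joint's range is limited). The gripper opens to 85 mm and grips with 20 to 120 N. Pads are 22 mm wide; open, the fingers measure 114 mm over their backs; the gripper's body (76 mm by 85 mm) begins 54 mm behind the grasp point. The pads swing forward as they close: fully open they stand 13 mm farther back than shut.
Start: joints at [1.086, 0.308, 1.634, -0, 1.2, -0.07], TCP at [251.905, 571.993, 231.272] pointing down, gripper open.
Joint ranges: [-3.06, 3.06], [-0.79, 1.96], [0.05, 2.63], [-1.19, 4.34], [0.05, 2.64], [-2.94, 2.94]. Speed limits (rad/s): [2.79, 2.79, 3.14, 3.14, 3.14, 3.14].

## Interface

Orientations are given as a unit quaternion [w, x, y, z].
In Python, from rig import robot gives the robot as it stands. The module is installed in compiled form; this text tells all that it offers.
- The arm moves only by the tool servo_tool, never from a script. Its argument "plan" is a list that holds one entry, the list of rows, each a list of 7 numbers: the shift along the tool's x, y, z in cm, then the turn, a rotation vector about the tool's x, y, z in rad, then the opening, from 0 (shut) to 1 (fully open). A call has 1 to 12 rows; each row is the pose to reach, as a shift and turn from the pose commanded when the call began, along the tool's axes at that moment; what a row does not reach only later rows make up. A row lasts 1/8 s, in which the tool goes at most 62.5 mm and 10.7 degrees, less where a joint would pass 70% of its speed; a pose out of reach is approached as far as the arm can. A call with a gripper value outside its range is refused whole. The fingers move at their own pace and stop on an object; "newtons" is the grip in N (left out, the last holds). Time passes only in rows, so rows that repeat a pose let the fingers close. It gives the time, the measured TCP pose, the force, the opening and the grip force at its end, in the units of the state.
- robot.state(): the state, without advancing time (a new reading comes with each control period).
- robot.read_camera(name): name is "scene" or "top" or "wrist"; returns a dict with "color" (480x640x3 uint8, red, green, blue), "z_map" (480x640 float32, mm along the optical axis (not along the pixel's ray), 0 where there is no reading), "vfov" (degrees; the focal length in pixels is half the picture's height over the tangent of half this angle, whatever the lens; pixels are square), "cx", "cy" (the principal point, pixels), "distortion" ([k1, k2, p1, p2, k3] as OpenCV has them; the pictures are not rectified), "rvec" (rotation vector, rad) and "tvec" (3), from world to camera coordinates, as OpenCV has them. Camera axes: x right, y down, z forward; pixel columns grow to the right and rows downward; lengths in mm; the calibration is good to about 2 mm. A picture is of the moment at which its call begins.
- robot.close_job(): hands the job in; it is judged then, once.
The state is a dict: "time": time; "joint_positions": joint angles; "qd": joint speeds; "joint_efforts": joint torques, N m; "ee_pos": TCP position; "ee_rot": TCP orientation; "ft_force": force on the tool from outside, world axes, zero at the start; "moment": the same for the moment, N m; "gripper_width": opening from 0.0 (shut) to 1.0 (fully open); "grip_force": force on a finger pad.
Only numpy, scipy, OpenCV 4.12 (cv2) and the standard library are available. Lean on these libraries where they do the work, as an engineer would, in place of code of your own. Each camera call takes 0.05 s, during which the arm holds its last target. There are 200 camera calls.

## Working session

There is one attempt and no reset: what is moved stays moved. The work goes in short steps, Python scripts to look and compute and a tool call to move; the robot and the scene stay as the last step left them, time stands still between calls to the robot, and variables do not carry over. Pictures are saved under pics/ and viewed, at most 10 in all, crops included, and the job is handed in when it is done.

Besides the shell and the picture viewer there is one more tool, called after "Emit:" by a JSON object that holds its "name" and its "arguments". servo_tool: Moves the arm, as the interface text tells. Its arguments: {"type":"object","properties":{"plan":{"type":"array","items":{"type":"array","items":{"type":"array","items":{"type":"number"}}}},"newtons":{"type":"number"}},"required":["plan"]}

```bash
mkdir -p pics
cat > h.py <<'E'
import numpy as np, cv2
from rig import robot
from scipy.spatial.transform import Rotation as R
def cam(n):
    d=robot.read_camera(n); f=240/np.tan(np.radians(d["vfov"]/2))
    d["K"]=np.array([[f,0,d["cx"]],[0,f,d["cy"]],[0,0,1]]); d["R"]=cv2.Rodrigues(np.array(d["rvec"],float))[0]
    d["t"]=np.array(d["tvec"],float); d["D"]=np.array(d["distortion"],float); return d
def rays(d,px):
    u=cv2.undistortPoints(np.array(px,float).reshape(-1,1,2),d["K"],d["D"]).reshape(-1,2)
    return np.c_[u,np.ones(len(u))]
def plane(d,px,z):
    r=rays(d,px)@d["R"]; c=-d["R"].T@d["t"]
    return c+r*((z-c[2])/r[:,2])[:,None]
def depth(d,px):
    px=np.array(px,int).reshape(-1,2); zz=d["z_map"][px[:,1],px[:,0]]
    return (rays(d,px)*zz[:,None]-d["t"])@d["R"]
def proj(d,P): return cv2.projectPoints(np.array(P,float).reshape(-1,1,3),np.array(d["rvec"],float),d["t"],d["K"],d["D"])[0].reshape(-1,2)
def save(d,n,crop=None,s=1):
    im=d["color"][...,::-1]
    if crop: x0,y0,x1,y1=crop; im=im[y0:y1,x0:x1]
    cv2.imwrite("pics/"+n,cv2.resize(im,None,fx=s,fy=s,interpolation=cv2.INTER_CUBIC))
E
python3 - <<'E'
from h import *
for n in("top","scene"):
    d=cam(n); save(d,n+"1.png"); print(n,-d["R"].T@d["t"],d["vfov"])
s=robot.state(); print(s)
E
```

```text
top [ 399.57044254  -81.51205516 1048.72916556] 55.66316734213006
scene [ 796.6503569  -533.98629985  585.41273769] 57.24836075624014
{'time': 0.1, 'joint_positions': array([ 1.08632379e+00,  3.08944934e-01,  1.63502846e+00,  2.98217719e-05,
        1.19970885e+00, -6.97131505e-02]), 'qd': array([-4.35524146e-04, -3.81489316e-03, -3.51760644e-03, -1.25596677e-03,
        4.87754431e-05,  1.05366136e-03]), 'joint_efforts': array([-2.69883940e-04, -4.16408980e+01, -2.77644217e+01,  3.91599235e-05,
        4.01595011e-03, -2.79979116e-05]), 'ee_pos': array([251.5385584 , 571.34786808, 230.15977201]), 'ee_rot': array([-2.99174881e-04,  2.05901638e-01,  9.78572135e-01, -1.00114032e-03]), 'ft_force': array([-0.52651984, -0.9999286 ,  0.40825029]), 'moment': array([ 0.00506173,  0.01965186, -0.00466448]), 'grip_force': 0.0, 'gripper_width': 0.9993780139366156}
```

View pics/top1.png

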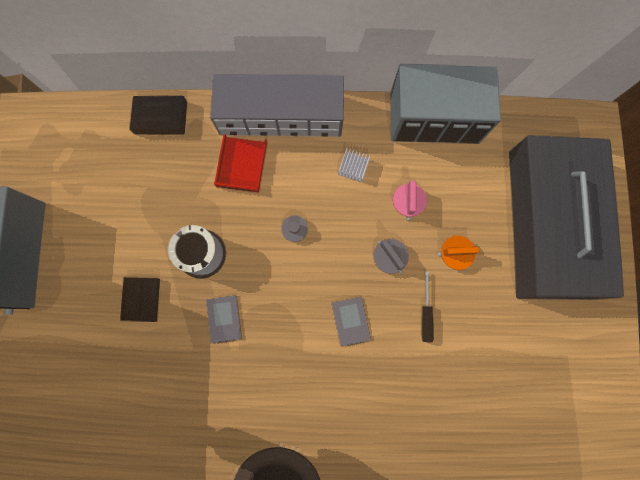

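View pics/scene1.png

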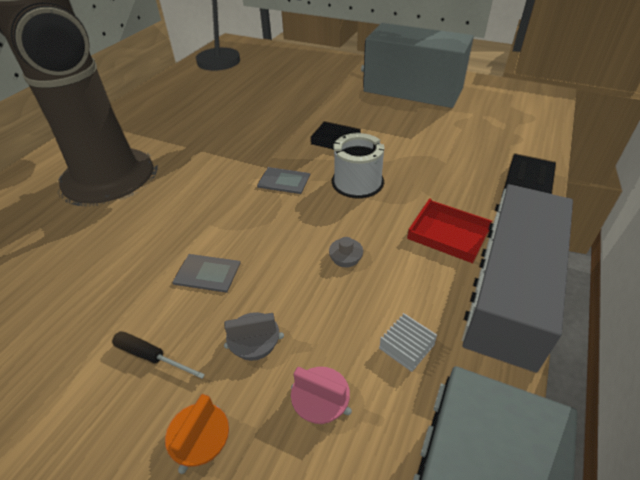

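Top view: the grey bar lid is at (391,256). Things that could be mistaken for it are pink (410,200), orange (459,252) and the small knob lid at (294,229). The canister is at (193,250). I choose the grey one with bar and pins. Next I measure both and make close crops.

Run:
```python
from h import *
d=cam("top"); s=cam("scene")
print("tcp px",proj(d,robot.state()["ee_pos"]),proj(s,robot.state()["ee_pos"]))
def pts(d,x0,y0,x1,y1):
    u,v=np.meshgrid(np.arange(x0,x1),np.arange(y0,y1)); px=np.c_[u.ravel(),v.ravel()]; return px,depth(d,px)
px,P=pts(d,365,230,418,285)
b=px[(P[:,2]>50)&(P[:,2]<70)]; 
B=plane(d,b,60); (c,(w,h),a)=cv2.minAreaRect(B[:,:2].astype(np.float32)); print("bar",c,w,h,a,len(b),np.median(P[(P[:,2]>50)][:,2]))
bx=B[:,:2]-B[:,:2].mean(0); e,v=np.linalg.eigh(bx.T@bx); print("bar mean",B.mean(0),"ang",np.degrees(np.arctan2(v[1,1],v[0,1])))
f=px[(P[:,2]>16)&(P[:,2]<70)]; F=plane(d,f[ (P[(P[:,2]>16)&(P[:,2]<70)][:,2]<30)],24); print("flange",cv2.minEnclosingCircle(F[:,:2].astype(np.float32)))
px,P=pts(d,160,215,232,285); g=px[(P[:,2]>82)&(P[:,2]<98)]
G=plane(d,g,90); cc,r=cv2.minEnclosingCircle(G[:,:2].astype(np.float32)); print("collar",cc,r,np.median(P[(P[:,2]>82)][:,2]))
# rectified view of collar & lid, x up, y left, 0.25mm/px
def rect(d,c,z,h,name,n=400):
    k=2*h/n; i,j=np.meshgrid(np.arange(n),np.arange(n)); W=np.c_[(c[0]+h-j.ravel()*k),(c[1]+h-i.ravel()*k),np.full(n*n,z)]
    m=proj(d,W).astype(np.float32).reshape(n,n,2); return cv2.remap(d["color"],m[...,0],m[...,1],cv2.INTER_CUBIC)
L=[rect(d,cc,90,60,"c"),rect(d,c,24,60,"l")]
cv2.imwrite("pics/crop1.png",np.hstack(L)[...,::-1])
```

```text
tcp px [[-31.26329464 380.22353722]] [[311.83963835   1.23005278]]
bar (532.3983154296875, -244.96096801757812) 71.65398406982422 15.375236511230469 36.37065505981445 224 57.90067894306841
bar mean [ 532.50574361 -244.87410457   60.        ] ang -144.1251522630448
flange ((533.0042724609375, -245.438720703125), 40.16006088256836)
collar (531.8357543945312, 192.19589233398438) 52.28258514404297 88.8103449000286
```

View pics/crop1.png

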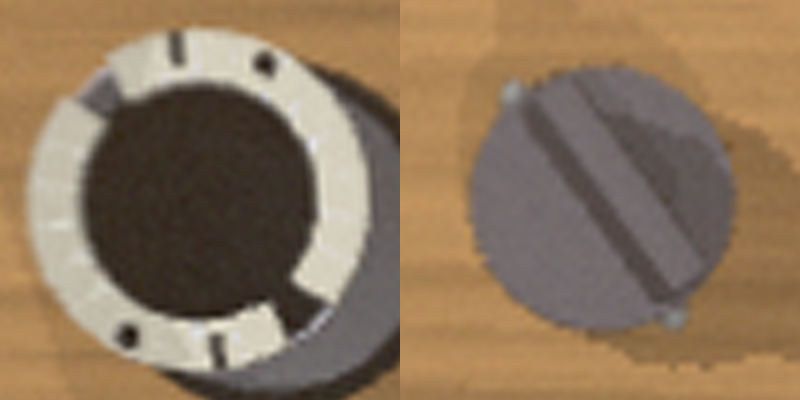

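The crop shows the canister gaps at (100,95) and (300,305). The ticks are at (177,48) and (218,352), with the dots at (264,63) and (128,335), clockwise from the gaps. That puts the gap axis near 42.4° and the ticks near 8°. The lid bar lies at about 36°, with pins at (512,93) and (673,318), so the grey lid is confirmed.

```bash
cat >> h.py <<'E'
def go(x,y,z,yaw):
    s=robot.state(); q=s["ee_rot"]; r=R.from_quat([q[1],q[2],q[3],q[0]])
    a=np.radians(yaw); T=R.from_matrix(np.array([[np.cos(a),np.sin(a),0],[np.sin(a),-np.cos(a),0],[0,0,-1]]))
    print("t",s["time"],"pos",s["ee_pos"].round(1),"yaw",np.degrees(np.arctan2(*r.as_matrix()[1::-1,0])).round(2),"w",s["gripper_width"],"F",s["ft_force"].round(1),"M",s["moment"].round(2))
    print("shift cm",(r.inv().apply(np.array([x,y,z])-s["ee_pos"])/10).round(3),"rot",(r.inv()*T).as_rotvec().round(4))
E
python3 -c "
from h import *
go(532.5,-245,170,36)"
```

```text
t 0.2 pos [251.7 571.5 230.5] yaw 156.23 w 0.993255008976425 F [-0.1 -0.2  0.3] M [-0.   -0.03 -0.03]
shift cm [-58.611 -63.396   6.139] rot [-1.0000e-03  1.6000e-03  2.0984e+00]
```

Emit:
{"name": "servo_tool", "arguments": {"plan": [[[-58.6, -63.4, 0, 0, 0, 2.1, 0.6], [-58.6, -63.4, 0, 0, 0, 2.1, 0.6], [-58.6, -63.4, 0, 0, 0, 2.1, 0.6], [-58.6, -63.4, 0, 0, 0, 2.1, 0.6], [-58.6, -63.4, 0, 0, 0, 2.1, 0.6], [-58.6, -63.4, 0, 0, 0, 2.1, 0.6], [-58.6, -63.4, 0, 0, 0, 2.1, 0.6], [-58.6, -63.4, 0, 0, 0, 2.1, 0.6], [-58.6, -63.4, 0, 0, 0, 2.1, 0.6], [-58.6, -63.4, 0, 0, 0, 2.1, 0.6], [-58.6, -63.4, 0, 0, 0, 2.1, 0.6], [-58.6, -63.4, 0, 0, 0, 2.1, 0.6]]], "newtons": 60}}

```text
time: 1.7
ee_pos: [496.2, -139.3, 231.4]
ee_rot: [0.0, 0.952, 0.307, 0.0]
ft_force: [1.3, 0.1, 0.2]
gripper_width: 0.598
grip_force: 0.0
```

```bash
python3 -c "
from h import *
go(532.5,-245,170,36)"
```

```text
t 1.7 pos [ 496.2 -139.3  231.4] yaw 35.76 w 0.5981114317691282 F [1.3 0.1 0.2] M [ 0.02 -0.06  0.01]
shift cm [-3.233 10.697  6.138] rot [ 0.0002 -0.0006 -0.0042]
```

Emit:
{"name": "servo_tool", "arguments": {"plan": [[[-3.2, 10.7, 6.1, 0, 0, 0, 0.6], [-3.2, 10.7, 6.1, 0, 0, 0, 0.6], [-3.2, 10.7, 6.1, 0, 0, 0, 0.6], [-3.2, 10.7, 6.1, 0, 0, 0, 0.6]]]}}

```text
time: 2.2
ee_pos: [532.2, -242.3, 169.8]
ee_rot: [-0.001, 0.951, 0.308, -0.0]
ft_force: [0.7, 0.7, 0.1]
gripper_width: 0.602
grip_force: 0.0
```

Run:
```python
from h import *
d=cam("wrist"); save(d,"w1.png")
go(532.5,-245,31,36)
u,v=np.meshgrid(np.arange(640),np.arange(480)); px=np.c_[u.ravel(),v.ravel()]; zz=d["z_map"].ravel()
P=depth(d,px); n=np.hypot(P[:,0]-532.5,P[:,1]+245)<48
b=px[n&(P[:,2]>52)&(P[:,2]<68)&(zz>0)]; B=plane(d,b,60)
c,wh,a=cv2.minAreaRect(B[:,:2].astype(np.float32)); bx=B[:,:2]-B[:,:2].mean(0); e,V=np.linalg.eigh(bx.T@bx)
print("bar",c,wh,a,np.degrees(np.arctan2(V[1,1],V[0,1])),len(b),np.median(P[n&(P[:,2]>52)][:,2]))
f=px[n&(P[:,2]>19)&(P[:,2]<30)&(zz>0)]; F=plane(d,f,24); print("flange",cv2.minEnclosingCircle(F[:,:2].astype(np.float32)),len(f))
```

```text
t 2.25 pos [ 532.6 -241.9  170.7] yaw 35.93 w 0.5983445553047154 F [-0.9 -0.7 -0.6] M [-0.03  0.01  0.03]
shift cm [-0.199  0.252 13.973] rot [-0.0003 -0.0004 -0.0012]
bar (533.7713623046875, -245.53968811035156) (71.3028564453125, 13.30756664276123) 35.71066665649414 -144.32013178584683 1664 242.65660471744474
flange ((532.6168823242188, -245.92901611328125), 39.87125015258789) 5119
```

View pics/w1.png

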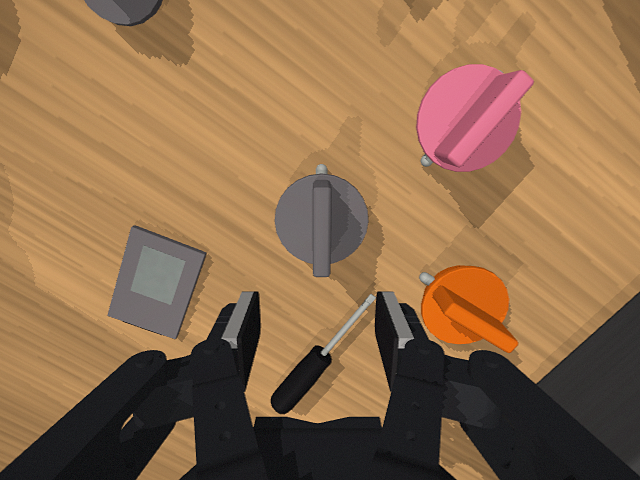

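The wrist view shows the grey lid at (322,220), its bar vertical and parallel to the pads, and its pin at (320,170). The screwdriver tip at (372,298) is clear of the fingers. Both measurements agree to about 1 mm, so I descend and grip.

Emit:
{"name": "servo_tool", "arguments": {"plan": [[[-0.19, 0.32, 5, 0, 0, 0.004, 0.6], [-0.19, 0.32, 10, 0, 0, 0.004, 0.6], [-0.19, 0.32, 12.5, 0, 0, 0.004, 0.6], [-0.19, 0.32, 13.9, 0, 0, 0.004, 0.6], [-0.19, 0.32, 13.9, 0, 0, 0.004, 0.6], [-0.19, 0.32, 13.9, 0, 0, 0.004, 0.1], [-0.19, 0.32, 13.9, 0, 0, 0.004, 0], [-0.19, 0.32, 13.9, 0, 0, 0.004, 0], [-0.19, 0.32, 13.9, 0, 0, 0.004, 0], [-0.19, 0.32, 13.9, 0, 0, 0.004, 0]]], "newtons": 80}}

```text
time: 3.5
ee_pos: [534.5, -247.2, 33.1]
ee_rot: [0.001, 0.952, 0.306, 0.001]
ft_force: [0.5, 0.8, 7.0]
gripper_width: 0.145
grip_force: 79.9
```

```bash
python3 -c "
from h import *
go(533,-245.5,160,35.7)
print(robot.state()['grip_force'])"
```

```text
t 3.5 pos [ 534.5 -247.2   33.1] yaw 35.67 w 0.14466366617023174 F [0.5 0.8 7. ] M [0.21 0.09 0.02]
shift cm [-6.0000e-03 -1.9000e-01 -1.2691e+01] rot [ 0.0028 -0.0016 -0.0005]
79.91993308067322
```

Gripped: opening about 12–14 mm at 80 N. Next I lift and carry it to a spot beside the canister, so the wrist camera can see the collar.

Emit:
{"name": "servo_tool", "arguments": {"plan": [[[0, 0, -2, 0, 0, 0, 0], [0, 0, -7, 0, 0, 0, 0], [0, 0, -12, 0, 0, 0, 0], [0, 0, -16.7, 0, 0, 0, 0], [2.5, -5, -16.7, 0, 0, -0.02, 0], [5, -10, -16.7, 0, 0, -0.04, 0], [7.5, -15, -16.7, 0, 0, -0.06, 0], [10, -20, -16.7, 0, 0, -0.08, 0], [12.5, -25, -16.7, 0, 0, -0.1, 0], [15, -30, -16.7, 0, 0, -0.1175, 0], [17.5, -34.9, -16.7, 0, 0, -0.1175, 0], [17.5, -34.9, -16.7, 0, 0, -0.1175, 0]]]}}

```text
time: 5.0
ee_pos: [470.4, 142.4, 199.0]
ee_rot: [-0.0, 0.931, 0.364, 0.0]
ft_force: [-0.3, -1.6, -1.0]
gripper_width: 0.151
grip_force: 78.8
```

```bash
cat > look.py <<'E'
import sys
from h import *
d=cam("wrist"); save(d,sys.argv[1]); c0=np.array([532,192.])
go(*c0,138,42.4)
u,v=np.meshgrid(np.arange(640),np.arange(480)); px=np.c_[u.ravel(),v.ravel()]; zz=d["z_map"].ravel(); P=depth(d,px)
near=(np.hypot(*(P[:,:2]-c0).T)<60)&(P[:,2]>83)&(P[:,2]<97)&(zz>0)
m=np.zeros((480,640),np.uint8); m[px[near][:,1],px[near][:,0]]=255
cs=max(cv2.findContours(m,cv2.RETR_EXTERNAL,cv2.CHAIN_APPROX_NONE)[0],key=len).reshape(-1,2)
print("collar z",np.median(P[near][:,2]),near.sum())
C=plane(d,cs,90)[:,:2]; fin=(cs>3).all(1)&(cs[:,0]<636)&(cs[:,1]<476); C=C[fin]
from scipy.optimize import least_squares
f=least_squares(lambda p:np.hypot(C[:,0]-p[0],C[:,1]-p[1])-51,[*c0],loss="soft_l1",f_scale=0.7); c=f.x; print("centre R51",c,np.median(abs(f.fun)))
# dark marks / gaps by polar unwrap at r=46
A=np.radians(np.arange(0,360,.5)); g=cv2.cvtColor(d["color"],cv2.COLOR_RGB2GRAY)
prof=[]
for r in (41,43.5,46,48.5):
    q=proj(d,np.c_[c[0]+r*np.cos(A),c[1]+r*np.sin(A),np.full(len(A),90)]).astype(np.float32)
    prof.append(cv2.remap(g,q[:,0].reshape(1,-1),q[:,1].reshape(1,-1),cv2.INTER_LINEAR,borderValue=0)[0])
pr=np.array(prof)
for k,p in zip((41,43.5,46,48.5),pr):
    dk=np.where(p<120)[0]; runs=np.split(dk,np.where(np.diff(dk)>1)[0]+1); print(k,[(float(x[0]/2),float(x[-1]/2)) for x in runs if len(x)>3])
E
python3 look.py w2.png
```

```text
t 5.05 pos [470.9 140.6 198.8] yaw 42.65 w 0.14692457295295316 F [-0.1 -0.5 -1.1] M [-0.03 -0.05  0.01]
shift cm [7.981 0.355 6.084] rot [0.0005 0.     0.0043]
collar z 89.57572915227642 9173
centre R51 [530.78775379 193.39258726] 0.2710869765557433
41 [(6.0, 10.0), (35.0, 50.0), (186.0, 188.5), (214.5, 229.5)]
43.5 [(6.0, 10.0), (34.5, 50.0), (150.5, 156.0), (186.0, 189.5), (330.0, 336.5)]
46 [(6.0, 10.0), (34.0, 51.0), (149.5, 157.5), (186.0, 189.5), (220.0, 223.5), (329.5, 337.5)]
48.5 [(6.5, 9.5), (150.5, 156.5), (186.0, 189.5), (331.5, 336.0)]
```

View pics/w2.png

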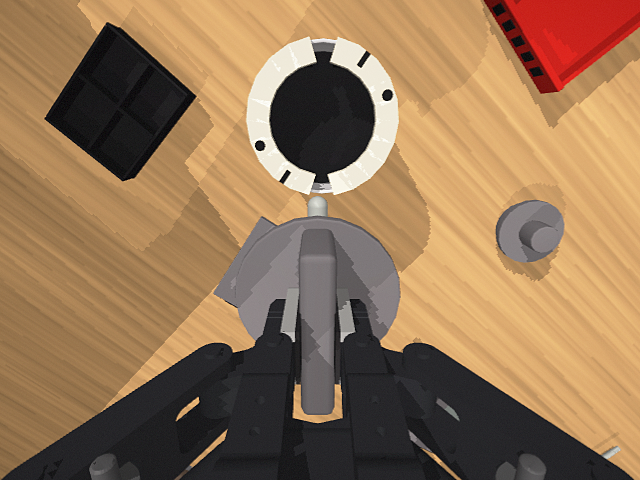

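The wrist view shows the lid held level with its pin at (317,207) and the collar centre at about (322,115), with gaps at (323,50) and (320,185). The collar centre is (530.8,193.4), gap axis 42.25°, ticks 7.9°. Now I measure the lid in the hand with the same camera.

```bash
cat > hand.py <<'E'
from h import *
from scipy.optimize import least_squares
d=cam("wrist"); s=robot.state(); T=s["ee_pos"]; q=s["ee_rot"]; r=R.from_quat([q[1],q[2],q[3],q[0]])
u,v=np.meshgrid(np.arange(640),np.arange(480)); px=np.c_[u.ravel(),v.ravel()]; zz=d["z_map"].ravel(); P=r.inv().apply(depth(d,px)-T)  # tool frame
ok=(zz>0)&(px[:,1]>190)&(px[:,1]<420)&(np.hypot(P[:,0],P[:,1])<50)
fl=ok&(P[:,2]>4)&(P[:,2]<15)&(P[:,0]>5); print("flange z tool",np.median(P[fl][:,2]),"slope",np.linalg.lstsq(np.c_[P[fl][:,:2],np.ones(fl.sum())],P[fl][:,2],rcond=None)[0])
zf=np.median(P[fl][:,2])
m=np.zeros((480,640),np.uint8); m[px[fl][:,1],px[fl][:,0]]=255
cs=max(cv2.findContours(m,cv2.RETR_EXTERNAL,cv2.CHAIN_APPROX_NONE)[0],key=len).reshape(-1,2)
C=r.inv().apply(plane(d,cs,T[2]-zf)-T)[:,:2]; C=C[(C[:,0]>12)&(np.hypot(*C.T)>36)]
f=least_squares(lambda p:np.hypot(C[:,0]-p[0],C[:,1]-p[1])-40,[0,0],loss="soft_l1",f_scale=.7); print("lid centre tool frame",f.x,np.median(abs(f.fun)),len(C))
bt=ok&(P[:,2]<-20)&(P[:,2]>-33)&(abs(P[:,1])<9); z=np.median(P[bt][:,2])
W=r.inv().apply(plane(d,px[bt],T[2]-z)-T)
xs=np.arange(-10,34,2.); mid=[(W[(abs(W[:,0]-x)<1)][:,1].min(),W[(abs(W[:,0]-x)<1)][:,1].max()) for x in xs if (abs(W[:,0]-x)<1).sum()>5]
mid=np.array(mid); print("bar z",z,"x",W[:,0].min(),W[:,0].max(),"width",np.median(mid[:,1]-mid[:,0]),"line",np.polyfit(xs[:len(mid)],mid.mean(1),1))
E
python3 hand.py
```

```text
flange z tool 9.439051517030448 slope [1.45119396e-02 1.58159184e-03 9.19567065e+00]
lid centre tool frame [-0.4300765  -0.67300229] 0.2781524685626273 188
bar z -26.408324863523653 x -35.158177723576976 37.702175673412164 width 13.368396472027923 line [-0.00235173 -0.47967994]
```

```bash
python3 -c "
from h import *
go(531.1,193.0,130,42.25)"
```

```text
t 5.1 pos [471.2 139.4 198.7] yaw 42.53 w 0.14659952152348743 F [ 0.3 -0.3 -0.6] M [-0.01  0.03  0.01]
shift cm [8.034 0.094 6.871] rot [0.0007 0.0002 0.0049]
```

Emit:
{"name": "servo_tool", "arguments": {"plan": [[[4, 0.05, 2, 0, 0, 0.005, 0], [7, 0.09, 4, 0, 0, 0.005, 0], [8.03, 0.09, 5.5, 0, 0, 0.005, 0], [8.03, 0.09, 6.5, 0, 0, 0.005, 0], [8.03, 0.09, 6.5, 0, 0, 0.005, 0], [8.03, 0.09, 6.5, 0, 0, 0.005, 0], [8.03, 0.09, 6.5, 0, 0, 0.005, 0]]]}}

```text
time: 5.98
ee_pos: [531.8, 192.5, 134.2]
ee_rot: [0.0, 0.933, 0.359, 0.001]
ft_force: [-0.2, -0.5, -0.5]
gripper_width: 0.147
grip_force: 78.9
```

```bash
python3 -c "
from h import *
go(531.1,193.0,112,42.25)
d=cam('wrist'); save(d,'w3.png')"
```

```text
t 5.975 pos [531.8 192.5 134.2] yaw 42.11 w 0.14719406559701811 F [-0.2 -0.5 -0.5] M [-0.09  0.01  0.02]
shift cm [-0.019 -0.085  2.224] rot [ 0.0007 -0.0013 -0.0024]
```

View pics/w3.png

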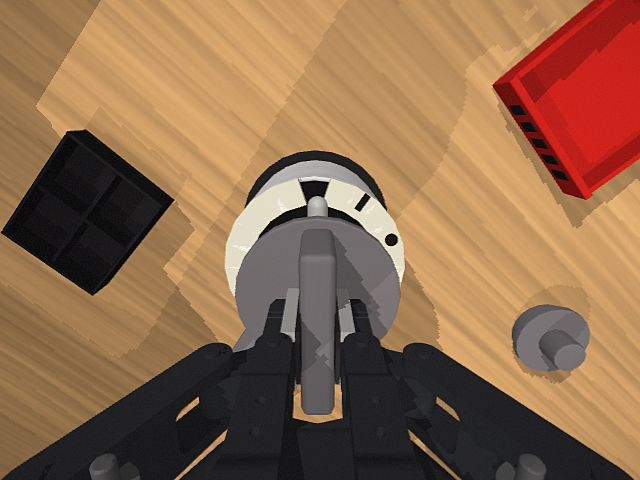

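The wrist view shows the pin at (317,207) pointing into the gap at (315,190), with the lid centred over the collar. I lower gently.

Emit:
{"name": "servo_tool", "arguments": {"plan": [[[-0.02, -0.08, 0.5, 0, 0, -0.002, 0], [-0.02, -0.08, 1.0, 0, 0, -0.002, 0], [-0.02, -0.08, 1.4, 0, 0, -0.002, 0], [-0.02, -0.08, 1.8, 0, 0, -0.002, 0], [-0.02, -0.08, 2.1, 0, 0, -0.002, 0], [-0.02, -0.08, 2.1, 0, 0, -0.002, 0]]]}}

```text
time: 6.78
ee_pos: [530.6, 193.4, 111.5]
ee_rot: [-0.0, 0.933, 0.36, -0.0]
ft_force: [-1.1, 1.1, -3.0]
gripper_width: 0.144
grip_force: 78.8
```

```bash
python3 -c "
from h import *
go(531.1,193.0,105,42.25)"
```

```text
t 6.775 pos [530.6 193.4 111.5] yaw 42.24 w 0.14360302967369803 F [-1.1  1.1 -3. ] M [ 0.46 -0.06  0.  ]
shift cm [0.014 0.061 0.65 ] rot [-0.0004 -0.0001 -0.0002]
```

Emit:
{"name": "servo_tool", "arguments": {"plan": [[[0.01, 0.04, 0.3, 0, 0, 0, 0], [0.01, 0.04, 0.5, 0, 0, 0, 0], [0.01, 0.04, 0.65, 0, 0, 0, 0], [0.01, 0.04, 0.75, 0, 0, 0, 0], [0.01, 0.04, 0.75, 0, 0, 0, 0]]]}}

```text
time: 7.4
ee_pos: [531.3, 192.7, 105.2]
ee_rot: [0.0, 0.933, 0.36, 0.0]
ft_force: [-1.6, -0.8, 3.4]
gripper_width: 0.147
grip_force: 79.3
```

```bash
python3 -c "
from h import *
go(531.1,193.0,105,7.87)
d=cam('scene'); p=proj(d,[531,193,100])[0].astype(int); print(p); save(d,'s2.png',(p[0]-60,p[1]-50,p[0]+60,p[1]+50),6)"
```

```text
t 7.4 pos [531.3 192.7 105.2] yaw 42.25 w 0.14714384737392416 F [-1.6 -0.8  3.4] M [-0.09  0.13 -0.02]
shift cm [ 0.007 -0.032  0.016] rot [4.e-04 0.e+00 6.e-01]
[358 142]
```

View pics/s2.png

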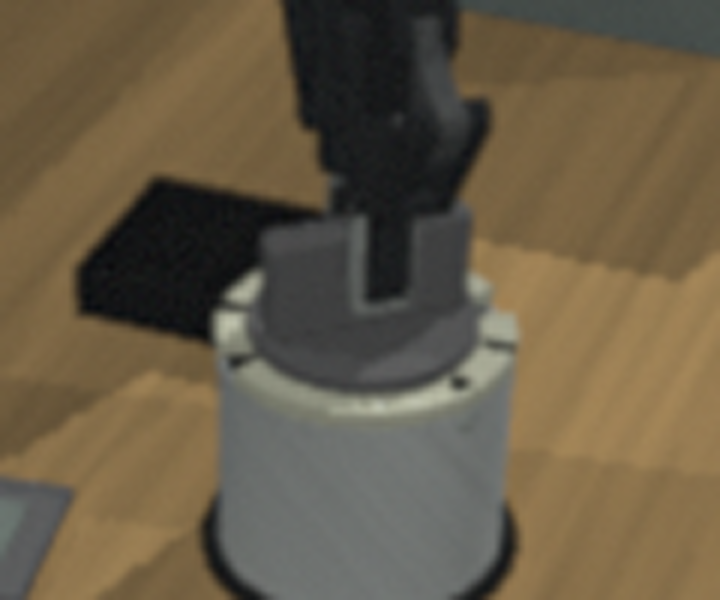

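The scene crop shows the flange lying flat on the collar at (360,330), the TCP at z 105 and a light 3 N contact. Now I turn it clockwise, which is + about tool z.

Emit:
{"name": "servo_tool", "arguments": {"plan": [[[0, 0, 0, 0, 0, 0.06, 0], [0, 0, 0, 0, 0, 0.13, 0], [0, 0, 0, 0, 0, 0.2, 0], [0, 0, 0, 0, 0, 0.27, 0], [0, 0, 0, 0, 0, 0.34, 0], [0, 0, 0, 0, 0, 0.41, 0], [0, 0, 0, 0, 0, 0.48, 0], [0, 0, 0, 0, 0, 0.54, 0], [0, 0, 0, 0, 0, 0.59, 0], [0, 0, 0, 0, 0, 0.62, 0], [0, 0, 0, 0, 0, 0.62, 0], [0, 0, 0, 0, 0, 0.62, 0]]]}}

```text
time: 8.95
ee_pos: [531.4, 193.6, 105.2]
ee_rot: [-0.001, 0.998, 0.059, 0.0]
ft_force: [-0.7, 3.9, 3.5]
gripper_width: 0.153
grip_force: 79.4
```

```bash
python3 hand.py
python3 - <<'E'
from h import *
go(531.1,193,105,7.87)
d=cam("wrist"); save(d,"w4.png")
E
```

```text
flange z tool 9.697396898500674 slope [7.05919189e-02 6.19844630e-03 8.75095245e+00]
lid centre tool frame [-0.51209865  0.70092294] 0.35884160761930417 273
bar z -26.284283707919577 x -35.456809949191445 37.73174721966996 width 13.382067516146124 line [-0.00255472  0.42088937]
t 9.0 pos [531.5 193.7 105.2] yaw 6.72 w 0.1453935825157395 F [-0.6  4.1  3.7] M [0.75 0.16 0.08]
shift cm [-0.044  0.06   0.019] rot [-0.0012 -0.001  -0.0201]
```

View pics/w4.png

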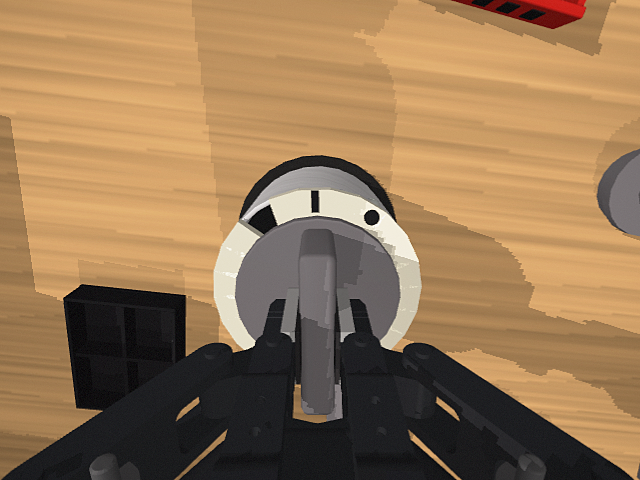

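The bar at (318,270) points at the tick at (315,200), with the gap (262,220) behind it and the dot (372,217) still ahead. The lid's turn is about 0.617 rad, with the ring lagging slightly, and the 0.08 N m moment matches the spring. I hand in while holding.

```bash
python3 -c "
from h import *
go(531.1,193,105,7.87); print(robot.close_job())"
```

```text
t 9.05 pos [531.5 193.6 105.2] yaw 6.72 w 0.14986351990722793 F [-1.1  4.4  3.4] M [0.76 0.22 0.08]
shift cm [-0.042  0.053  0.017] rot [-0.0011 -0.0009 -0.0202]
the job is handed in; nothing more can be done
None
```

The grey bar lid is seated flat in the canister and turned clockwise about 0.62 rad to the half-way ticks, short of the lock click; I handed it in at 9 s with the gripper still holding it there and no other object touched, and the hand-in gave no verdict.

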